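# Line up the quarter-turn fastener and hold the instrument cover shut

## Task

Of the three steel keys on the tray, take the one whose size fits the instrument's quarter-turn fastener, set it over the upright blade of the fastener and turn it clockwise until the key's cross-wing lines up with the two notches of the guard ring. Only then push down with the key until the sprung cover is pressed fully home against its frame, and finish like that: still gripping the key and still holding the cover down. Leave the other two keys and everything else on the desk where they are.

Things in the scene. Friction and masses are not known exactly. Their poses are not given: they have to be found in the camera images.
- instrument: white bench instrument, fixed, 160 x 160 mm, its frame 60 mm above the desk. Origin on the desk under its centre, x to its back, z up. On its top a grey sprung cover, 124 mm square, with the fastener in the middle, inside a guard ring
- ring_top (a point): centre of the guard ring's top, 95 mm above the desk. Aluminium ring fixed to the frame, 40 mm inner, 52 mm outer diameter; it does not sink with the cover. Axes as the instrument. Two notches 11 mm wide at its +x and -x sides let the right key's wing pass down once it lies along x; elsewhere the wing lands on the ring
- fastener_seat (a point): centre of the fastener's round seat (35 mm across), 81 mm above the desk with the cover up; sinks with it. An upright blade 26 long, 6 mm thick, round-topped, rises 12 mm from the seat. x along the blade (turns with it), z up. The right key's prongs straddle the blade and stand on the seat; its wing is then 3 mm above the ring and turns freely
- fastener (a joint): angle of the fastener, rad: 0 = blade along the instrument's y axis; grows clockwise seen from above; 1.571 = stop, blade in line with the notches. Starts at 0.1 to 0.5; stays where it is left (friction 0.06 N m). The right key has 0.08 rad of play on the blade
- cover (a joint): how far the cover is pressed down, m: 0 = up on its springs, 0.008 = fully home against the frame (stop). Begins to move at about 8 N, about 13 N holds it home; springs up again when let go
- key_24: steel T-key, too small for the blade; loose, upright, 62 mm tall, 55-115 g. Foot: 2 prongs 14 tall, 19 long (x), 8 thick, 4 mm open gap between, along x. Then drum 24 wide, 12 high; 6 mm thick cross-wing through it along x, 42 tip to tip, underside 17 above foot. On top a grip plate 28 long (x), 10 thick (y), 36 tall: grip across y. Origin: foot centre, z up
- key_32: steel T-key, middle size, the right one; loose, upright, 72 mm tall, 55-115 g. Foot: 2 prongs 14 tall, 26 long (x), 8 thick, 8 mm open gap between, along x. Then drum 32 wide, 16 high; 6 mm thick cross-wing through it along x, 56 tip to tip, underside 17 above foot. On top a grip plate 36 long (x), 12 thick (y), 42 tall: grip across y. Origin: foot centre, z up
- key_44: steel T-key, too big for the ring; loose, upright, 84 mm tall, 55-115 g. Foot: 2 prongs 14 tall, 37 long (x), 11 thick, 12 mm open gap between, along x. Then drum 44 wide, 20 high; 6 mm thick cross-wing through it along x, 74 tip to tip, underside 17 above foot. On top a grip plate 46 long (x), 15 thick (y), 50 tall: grip across y. Origin: foot centre, z up
- key_tray: grey fixed tray, 94 x 264 mm, floor 5 mm and rim 9 mm above the desk; origin under its centre. The keys stand in a row along its y axis, 85 mm apart, in any order, grip plates roughly along its y axis
- cup_a: bystander: lidded sample cup, 49 mm wide, 60 mm tall, behind the tray; origin under its centre
- petri_0: bystander: clear petri dish, 60 mm wide, 14 mm tall; origin under its centre
- pen_blue: bystander: pen, 145 mm long, lying right of the instrument; origin under its middle
- timer: bystander: small bench timer, 62 mm square, 19 mm high, right of the instrument
- petri_1: bystander: clear petri dish, 60 mm wide, 14 mm tall, behind the tray; origin under its centre
Things that resemble listed ones, but are neither listed nor needed, are in the scene too. What is shaped like the key_32 but yellow is not meant.

How it is judged (in metres and radians):
On the way, in this order (a step that is already met when the one before it is completed fails the run):
1. the right key stands over the blade of the fastener, on its seat (horizontal distance between key_32 and fastener_seat below 0.005 m and z of key_32 in the frame of fastener_seat below 0.004 m and angle between key_32's own z axis and vertical below 0.15 rad), for 0.2 s.
2. the fastener is turned in line with the notches, with the key on it (all of step 1 and value of joint fastener above 1.35 rad), for 0.1 s.
At the end, for the whole second after the job is handed in: Fastener within 0.22 rad of its stop; middle key upright on its seat (5 mm, 0.15 rad), gripped (over 2 N), pressed on the instrument (over 6 N) and at rest, holding the cover at least 6 of its 8 mm down; the other two keys upright within 30 mm of where they were (all of step 2 and value of joint cover above 0.006 m and contact force between the fingers and key_32 above 2 N and contact force between key_32 and instrument above 6 N and linear speed of key_32 below 0.02 m/s and distance of each of key_24, key_44 from where it was at the start of the episode below 0.03 m and angle between each of key_24, key_44's own z axis and vertical below 0.2 rad); the arm keeps its last pose, push and grip.
It fails at once if the cover is pushed down (over 4 mm) before the fastener is in line (value of joint cover above 0.004 m and not (value of joint fastener above 1.35 rad)).
It fails at once if a bystander is moved by more than 40 mm (distance of any of cup_a, petri_0, pen_blue, timer, petri_1 from where it was at the start of the episode above 0.04 m).
It fails at once if one of the other keys is knocked over or carried off (not (distance of key_24 from where it was at the start of the episode below 0.03 m) or not (angle between key_24's own z axis and vertical below 0.2 rad) or not (distance of key_44 from where it was at the start of the episode below 0.03 m) or not (angle between key_44's own z axis and vertical below 0.2 rad)).
It also fails if it takes over 45 s, if anything falls off the work surface, if the arm or the gripper's body presses on something with over 40 N, if the wrist force passes 120 N, or if a joint passes its speed limit or range.

## Robot

A 7-joint arm with a two-finger parallel gripper is mounted at the origin on a cart in front of the work surface, level with it; the furniture and walls round the work are solid. World frame = base frame: x ahead of the robot, y to its left, z up, the work surface at z = 0. Lengths are in mm, angles in rad, forces in N, time in s.
With the tool pointing down it reaches from about 400 to 875 mm from the base axis. Payload 4.4 kg.
Tool frame: the origin (TCP) lies at the very end of the fingers, on their centre line; the grasp point (between the pads) lies 19 mm behind it; z points along the fingers, y is the direction in which the jaws open and shut (so a half turn about z gives the same grasp; the last joint's range is limited). The gripper opens to 85 mm and grips with 20 to 120 N. Pads are 22 mm wide; open, the fingers measure 114 mm over their backs; the gripper's body (76 mm by 85 mm) begins 54 mm behind the grasp point. The pads swing forward as they close: fully open they stand 13 mm farther back than shut.
Start: joints at [1.191, 0.628, 0.038, 1.517, -0.027, 0.996, -0.02], TCP at [200.667, -618.264, 231.313] pointing down, gripper open.
Joint ranges: [-3.06, 3.06], [-0.37, 2.12], [-1.25, 1.32], [0.18, 2.47], [-1.1, 4.24], [0.23, 1.98], [-2.94, 2.94]. Speed limits (rad/s): [2.57, 2.57, 3.14, 3.14, 3.14, 3.14, 3.14].

## Interface

Orientations are given as [roll, pitch, yaw] about the fixed x, y, z axes, in that order (R = Rz(yaw) Ry(pitch) Rx(roll)).
In Python, from cell import ctrl gives the robot as it stands.
- The arm moves only by the shell command python3 -m pendant 'ROWS'. ROWS is JSON, a list of rows, each a list of 7 numbers: the shift along the world's x, y, z in m, then the turn, a rotation vector about the world's x, y, z in rad, then the opening, from -1 (shut) to 1 (fully open). A call has 1 to 8 rows; each row is the pose to reach, as a shift and turn from the pose commanded when the call began; what a row does not reach only later rows make up. A row lasts 1/10 s, in which the tool goes at most 50 mm and 8.59 degrees, less where a joint would pass 70% of its speed; a pose out of reach is approached as far as the arm can. A call with a gripper value outside its range is refused whole. The fingers move at their own pace and stop on an object; the grip force is fixed at half the most. Time passes only in rows, so rows that repeat a pose let the fingers close. It gives the time, the measured TCP pose, the force and the opening at its end, in the units of the state.
- ctrl.read_state(): the state, without advancing time (a new reading comes with each control period).
- ctrl.get_image(name): name is "side" or "top" or "wrist"; returns the picture (480x640x3 uint8, blue, green, red); there is no depth.
- ctrl.get_calibration(name): a dict with "fx", "fy", "cx", "cy" (pixels), "R" (3x3) and "t" (3): a world point X has camera coordinates R X + t. Camera axes: x right, y down, z forward; pixel columns grow to the right and rows downward; lengths in mm; the calibration is good to about 2 mm. A picture is of the moment at which its call begins: read the wrist's pose just before it. get_calibration takes no time and is no camera call; for the wrist camera it gives the pose at the moment of the call.
- ctrl.finish_job(): hands the job in, once; it reports no verdict.
The state is a dict: "clock": time; "qpos": joint angles; "qd": joint speeds; "tau": joint torques, N m; "eef_pos": TCP position; "tool_rot": TCP orientation; "force": force on the tool from outside, world axes, zero at the start; "torque": the same for the moment, N m; "width": finger opening in mm.
Only numpy, scipy, OpenCV 4.12 (cv2) and the standard library are available. Lean on these libraries where they do the work, as an engineer would, in place of code of your own. Each camera call takes 0.05 s, during which the arm holds its last target. There are 200 camera calls.

## Working session

There is one attempt and no reset: what is moved stays moved. The work goes in short steps, Python scripts to look and compute and a shell command to move; the robot and the scene stay as the last step left them, time stands still between calls to the robot, and variables do not carry over. Pictures are saved under pics/ and viewed, about 8 in all and at most 12, crops included, and the job is handed in when it is done.

```bash
ls; mkdir -p pics; python3 - <<'E'
from cell import ctrl
import cv2,numpy as np
print(ctrl.read_state())
for n in("top","side"):
    im=ctrl.get_image(n); cv2.imwrite(f"pics/{n}0.png",im)
    c=ctrl.get_calibration(n); print(n,c)
E
```

```text
pics
{'clock': 0.0, 'qpos': array([ 1.19122264,  0.62930878,  0.03842033,  1.51839419, -0.02700119,
        0.99626448, -0.02000768]), 'qd': array([ 0.00020936, -0.00101327,  0.00246146, -0.00134926,  0.00047269,
       -0.00175771,  0.00104646]), 'tau': array([-2.03137593e-04, -5.63400793e+01,  1.22599360e+00, -1.93447387e+01,
        1.10557958e-02,  1.04357812e-02,  5.95713516e-06]), 'eef_pos': array([ 200.469628  , -617.65725285,  230.40449996]), 'tool_rot': array([-3.13973510e+00,  9.24937996e-06,  3.13782265e-01]), 'force': array([ 0.32001913,  0.97183711, -0.4920995 ]), 'torque': array([-0.00142693, -0.02175584, -0.04460826]), 'width': 85.09279790202548}
top {'fx': 489.682787249784, 'fy': 489.682787249784, 'cx': 320.28003837677676, 'cy': 242.32486490384616, 'R': array([[ 0.01998464, -0.99977666,  0.0068733 ],
       [-0.99504394, -0.02055887, -0.0972877 ],
       [ 0.09740728, -0.00489497, -0.99523257]]), 't': array([ -75.98090142,  517.83464199, 1134.86467797])}
side {'fx': 492.6797907588502, 'fy': 492.6797907588502, 'cx': 325.2971773914776, 'cy': 244.58360032318146, 'R': array([[-0.8869658 , -0.46171902, -0.01035402],
       [-0.27654336,  0.54893064, -0.78879587],
       [ 0.3698857 , -0.69677163, -0.61456804]]), 't': array([453.07978315, 245.97317465, 964.22055197])}
```

View pics/top0.png

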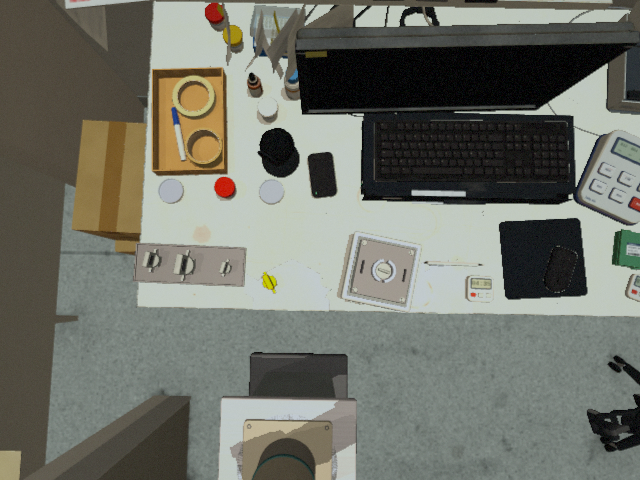

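View pics/side0.png

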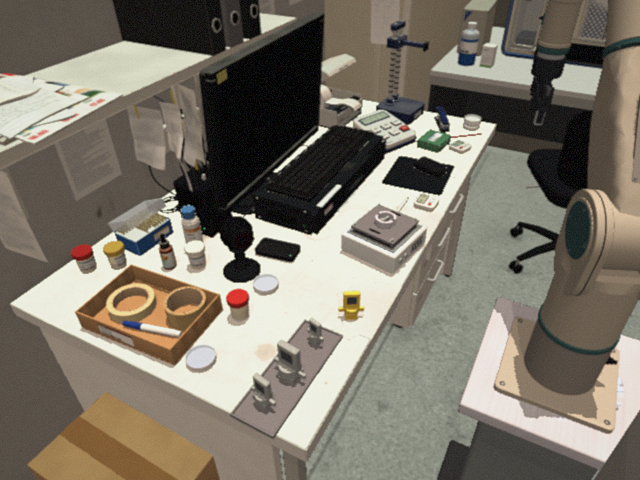

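```bash
cat > h.py <<'E'
from cell import ctrl
import cv2,numpy as np
def ray(c,u,v,z):
    d=c["R"].T@np.array([(u-c["cx"])/c["fx"],(v-c["cy"])/c["fy"],1]); o=-c["R"].T@c["t"]
    return o+d*(z-o[2])/d[2]
def proj(c,X):
    p=c["R"]@np.asarray(X,float)+c["t"]; return np.array([c["fx"]*p[0]/p[2]+c["cx"],c["fy"]*p[1]/p[2]+c["cy"]])
E
python3 - <<'E'
from h import *
t=cv2.imread("pics/top0.png")
a=cv2.resize(t[235:300,130:290],None,fx=5,fy=5,interpolation=cv2.INTER_CUBIC)
b=cv2.resize(t[225:315,335:425],None,fx=3,fy=3,interpolation=cv2.INTER_CUBIC)
s=cv2.imread("pics/side0.png")[280:440,220:380]
s=cv2.resize(s,None,fx=1.7,fy=1.7)
o=np.zeros((600,800,3),np.uint8);o[:325]=a;o[328:328+270,:270]=b;o[326:326+272,300:572]=s
cv2.imwrite("pics/c1.png",o)
c=ctrl.get_calibration("top")
for n,u,v,z in[("L",152,258,70),("M",184,262,80),("R",225,267,60),("cover",383,270,95),("tray",190,266,9),("trayTL",136,244,9),("trayTR",244,248,9)]: print(n,ray(c,u,v,z))
E
```

```text
L [471.36029571 315.29522899  70.        ]
M [463.25272917 239.78980051  80.        ]
R [454.77044441 151.22640961  60.        ]
cover [ 453.71294431 -205.34269525   95.        ]
tray [457.67048081 244.37184594   9.        ]
trayTL [507.73207103 375.93863933   9.        ]
trayTR [503.43627359 117.10530038   9.        ]
```

View pics/c1.png

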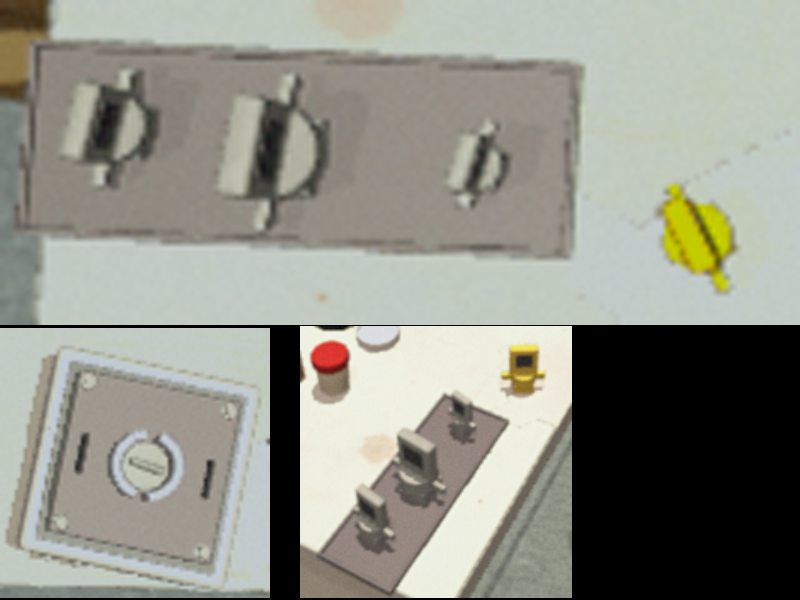

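Candidates in the top view: left key (152,260) is mid-sized, centre key (184,264) the largest, right key (225,267) the smallest, and the yellow lookalike (269,282) is excluded. I choose the left key. The instrument's ring is at (383,270), notches roughly along world x. I'll go over the instrument for a closer look on the way.

```bash
python3 -m pendant '[[0.03,0.05,0.02,0,0,-0.05,1],[0.06,0.1,0.04,0,0,-0.1,1],[0.09,0.15,0.06,0,0,-0.2,1],[0.12,0.2,0.06,0,0,-0.31,1],[0.145,0.25,0.06,0,0,-0.31,1],[0.17,0.3,0.06,0,0,-0.31,1],[0.2,0.35,0.06,0,0,-0.31,1],[0.22,0.4,0.06,0,0,-0.31,1]]'
python3 -m pendant '[[0,0,0,0,0,0,1],[0,0,0,0,0,0,1],[0,0,0,0,0,0,1]]'
python3 - <<'E'
from h import *
s=ctrl.read_state();c=ctrl.get_calibration("wrist");im=ctrl.get_image("wrist");cv2.imwrite("pics/w1.png",im)
print(s["clock"],s["qpos"].round(2),s["eef_pos"],s["tool_rot"],s["force"]);print(-c["R"].T@c["t"],c["R"],c["fx"]);print(proj(c,[453,-205,95]))
E
```

```text
clock: 0.9
eef_pos: [393.0, -275.2, 290.9]
tool_rot: [3.141, -0.0, 0.004]
force: [0.8, -0.3, 0.3]
width: 85.6
clock: 1.2
eef_pos: [391.4, -278.3, 290.8]
tool_rot: [3.141, 0.001, 0.002]
force: [-0.3, -0.4, -0.4]
width: 85.7
1.2 [ 0.51  0.31  0.07  1.9  -0.03  0.93 -0.98] [ 391.44332599 -278.32758924  290.79016257] [3.14092857e+00 6.46509819e-04 2.02777279e-03] [-0.2619452  -0.38800928 -0.38043255]
[ 457.27940314 -277.53518859  434.80051029] [[ 1.98756429e-03 -9.99997676e-01  8.35648552e-04]
 [-9.65089600e-01 -1.69931314e-03  2.61914446e-01]
 [-2.61912418e-01 -1.32704753e-03 -9.65090734e-01]] 428.54929899687176
[219.81378905 119.71845718]
```

View pics/w1.png

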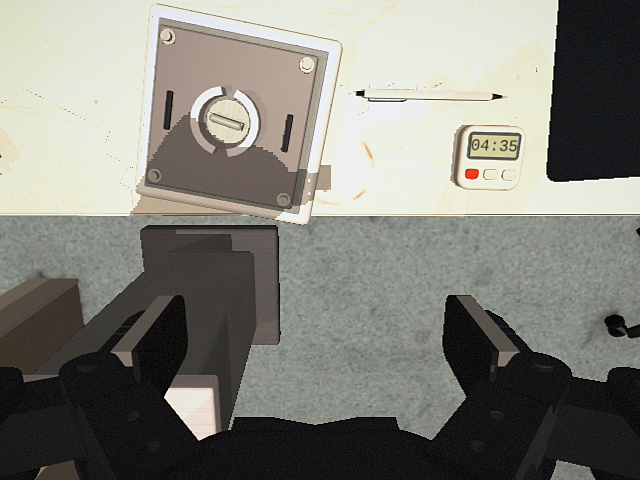

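The wrist view shows the instrument's ring at about (225,120), the blade from (210,115) to (243,128), and notches near (232,88) and (217,152). I'll measure these numerically.

```bash
cat >> h.py <<'E'
def rect(im,c,ctr,z,half=40,s=5):
    # metric top view, col -> -y, row -> -x, s px/mm
    q=np.float32([[ctr[0]+a*half,ctr[1]+b*half] for a,b in((1,1),(1,-1),(-1,-1),(-1,1))])
    src=np.float32([proj(c,[x,y,z]) for x,y in q]); n=2*half*s
    H=cv2.getPerspectiveTransform(src,np.float32([[0,0],[n,0],[n,n],[0,n]]))
    return cv2.warpPerspective(im,H,(n,n),flags=cv2.INTER_CUBIC)
E
python3 - <<'E'
from h import *
im=cv2.imread("pics/w1.png");c=ctrl.get_calibration("wrist")
p=ray(c,225,120,95);print(p)
a=rect(im,c,p,95);b=rect(im,c,p,93)
cv2.imwrite("pics/r1.png",np.hstack([a,b]))
E
```

```text
[ 452.70781028 -209.35600981   95.        ]
```

View pics/r1.png

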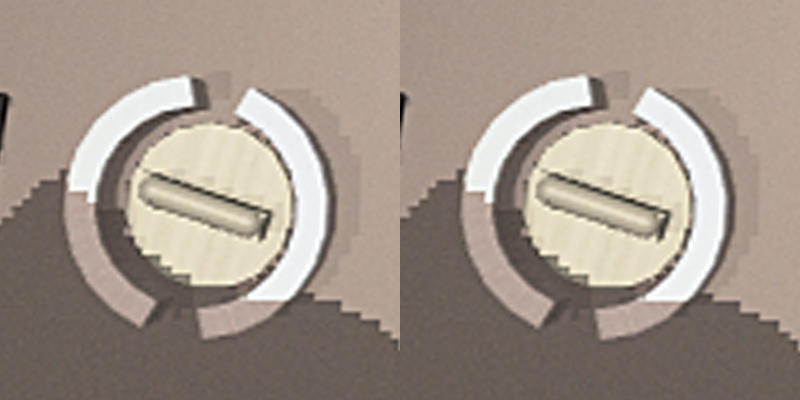

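Ring centre ≈ (451, −209), instrument yaw ≈ −0.185, and blade direction ≈ 1.28 rad in the world, so the fastener is at ≈ 0.1. The measured ring is 53 mm across, matching the 52 mm given. Next is the key.

```bash
python3 -m pendant '[[0.02,0.045,0,0,0,0,1],[0.03,0.09,0,0,0,0,1],[0.04,0.135,0,0,0,0,1],[0.05,0.18,0,0,0,0,1],[0.05,0.225,0,0,0,0,1],[0.05,0.27,0,0,0,0,1],[0.05,0.315,0,0,0,0,1],[0.05,0.36,0,0,0,0,1]]'
python3 -m pendant '[[0,0.04,0,0,0,0,1],[0,0.08,0,0,0,0,1],[0,0.12,0,0,0,0,1],[0,0.16,0,0,0,0,1],[0,0.2,0,0,0,0,1],[0,0.23,-0.02,0,0,0,1],[0,0.25,-0.04,0,0,0,1],[0,0.255,-0.05,0,0,0,1]]'
python3 -m pendant '[[0,0,0,0,0,0,1],[0,0,0,0,0,0,1],[0,0,0,0,0,0,1]]'
python3 - <<'E'
from h import *
s=ctrl.read_state();c=ctrl.get_calibration("wrist");im=ctrl.get_image("wrist");cv2.imwrite("pics/w2.png",im)
import pickle;pickle.dump(c,open("w2.pkl","wb"))
print(s["clock"],s["qpos"].round(2),s["eef_pos"],s["tool_rot"])
E
```

```text
clock: 2.05
eef_pos: [442.5, 82.8, 290.9]
tool_rot: [3.141, -0.0, -0.0]
force: [0.9, 0.1, -0.1]
width: 85.2
clock: 2.85
eef_pos: [442.1, 338.6, 238.9]
tool_rot: [3.141, 0.002, 0.004]
force: [-1.0, -0.4, -0.5]
width: 85.7
clock: 3.15
eef_pos: [443.4, 336.3, 241.9]
tool_rot: [-3.141, -0.002, 0.001]
force: [-0.3, 0.1, 1.3]
width: 85.7
3.15 [-0.59  0.48 -0.16  1.77  0.1   0.9  -2.36] [443.42255775 336.32420127 241.91226806] [-3.14149880e+00 -1.59389839e-03  9.82279855e-04]
```

View pics/w2.png

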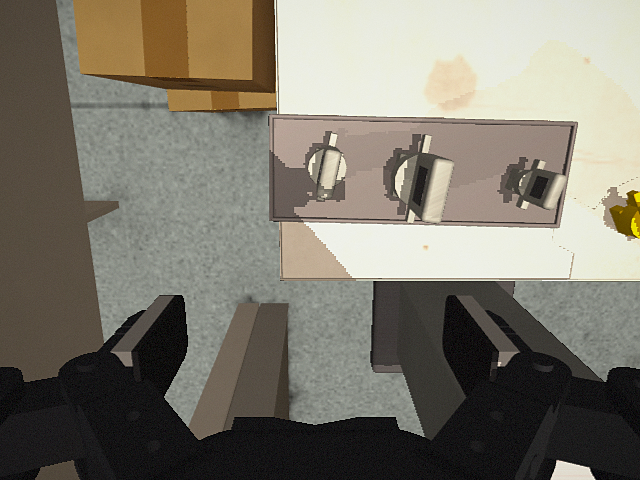

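The middle-sized key is at (327,172), standing upright. The largest is at (425,185) and the small one at (540,187). I'll rectify at plate-top height.

```bash
python3 - <<'E'
from h import *
import pickle
im=cv2.imread("pics/w2.png");c=pickle.load(open("w2.pkl","rb"))
p=ray(c,328,172,77);print(p)
o=np.hstack([rect(im,c,p,77),rect(im,c,p,28)])
cv2.imwrite("pics/r2.png",o)
E
```

```text
[469.40433204 327.24757832  77.        ]
```

View pics/r2.png

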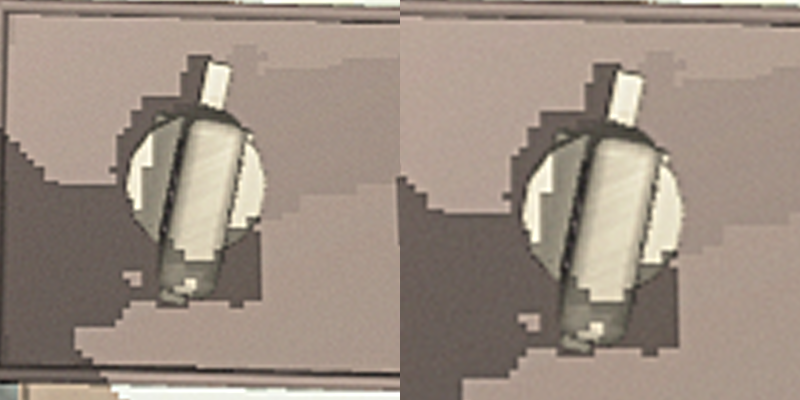

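Key 32 is at (468, 326.7) with yaw ≈ −0.165. The drum measures 32.6 mm against 32, and the plate 36 × 12, so it is the right key. I'll descend with the TCP to z≈44.

```bash
python3 -m pendant '[[0.012,-0.005,-0.03,0,0,-0.08,1],[0.0246,-0.0096,-0.06,0,0,-0.165,1],[0.0246,-0.0096,-0.09,0,0,-0.165,1],[0.0246,-0.0096,-0.12,0,0,-0.165,1],[0.0246,-0.0096,-0.14,0,0,-0.165,1],[0.0246,-0.0096,-0.15,0,0,-0.165,1],[0.0246,-0.0096,-0.15,0,0,-0.165,1]]'
python3 - <<'E'
from h import *
s=ctrl.read_state();print(s["eef_pos"],s["tool_rot"],s["force"],s["qpos"].round(2))
E
```

```text
clock: 3.9
eef_pos: [466.7, 327.5, 90.5]
tool_rot: [3.14, 0.001, -0.162]
force: [0.1, 0.5, -0.2]
width: 85.6
[466.72168553 327.47218043  90.45675264] [ 3.14040985e+00  7.47768070e-04 -1.61950430e-01] [ 0.05152485  0.50334492 -0.24785882] [-0.6   0.71 -0.09  1.86  0.1   0.58 -2.49]
```

```bash
python3 -m pendant '[[0.001,-0.001,-0.02,0,0,0,1],[0.001,-0.001,-0.04,0,0,0,1],[0.001,-0.001,-0.047,0,0,0,1],[0.001,-0.001,-0.047,0,0,0,0.3],[0.001,-0.001,-0.047,0,0,0,-0.3],[0.001,-0.001,-0.047,0,0,0,-1],[0.001,-0.001,-0.047,0,0,0,-1],[0.001,-0.001,-0.047,0,0,0,-1]]'
python3 -m pendant '[[0,0,0,0,0,0,-1],[0,0,0,0,0,0,-1],[0,0,0,0,0,0,-1],[0,0,0,0,0,0,-1]]'
```

```text
clock: 4.7
eef_pos: [468.1, 327.5, 44.5]
tool_rot: [-3.141, -0.001, -0.161]
force: [0.5, -0.4, -0.7]
width: 12.3
clock: 5.1
eef_pos: [468.1, 327.6, 44.5]
tool_rot: [-3.141, -0.001, -0.161]
force: [-1.7, -0.8, 5.6]
width: 11.5
```

```bash
python3 -m pendant '[[0,0,0.02,0,0,0,-1],[0,0,0.05,0,0,0,-1],[0,0,0.09,0,0,0,-1],[0,0,0.13,0,0,0,-1],[0,-0.02,0.16,0,0,0,-1],[-0.01,-0.06,0.17,0,0,0.1,-1],[-0.015,-0.1,0.17,0,0,0.22,-1],[-0.017,-0.14,0.17,0,0,0.35,-1]]'
python3 -m pendant '[[0,-0.04,0,0,0,0.13,-1],[0,-0.08,0,0,0,0.26,-1],[0,-0.12,0,0,0,0.39,-1],[0,-0.16,0,0,0,0.52,-1],[0,-0.2,0,0,0,0.65,-1],[0,-0.24,0,0,0,0.78,-1],[0,-0.28,0,0,0,0.91,-1],[0,-0.32,0,0,0,1.0,-1]]'
python3 -m pendant '[[0,-0.02,0,0,0,0.05,-1],[0,-0.04,0,0,0,0.09,-1],[0,-0.06,0,0,0,0.09,-1],[0,-0.075,0,0,0,0.09,-1],[0,-0.076,0,0,0,0.09,-1],[0,-0.076,0,0,0,0.09,-1]]'
python3 - <<'E'
from h import *
s=ctrl.read_state();print(s["eef_pos"],s["tool_rot"],s["force"],s["qpos"].round(2),s["width"])
E
```

```text
clock: 5.9
eef_pos: [449.9, 185.9, 214.2]
tool_rot: [3.141, -0.0, 0.195]
force: [1.5, -0.1, -0.9]
width: 11.3
clock: 6.7
eef_pos: [450.2, -134.4, 213.7]
tool_rot: [-3.141, -0.0, 1.193]
force: [0.1, -0.9, -0.9]
width: 11.2
clock: 7.3
eef_pos: [450.6, -208.2, 213.7]
tool_rot: [-3.141, -0.001, 1.279]
force: [0.8, 0.5, -2.0]
width: 11.1
[ 450.64084848 -208.2265096   213.70741227] [-3.14100951e+00 -6.35230163e-04  1.27851003e+00] [ 0.84857463  0.48978904 -1.97135284] [ 0.71  0.47 -0.48  1.95  0.3   0.79 -0.22] 11.083800617764474
```

```bash
python3 -m pendant '[[0,-0.0005,-0.03,0,0,0,-1],[0,-0.0005,-0.055,0,0,0,-1],[0,-0.0005,-0.068,0,0,0,-1],[0,-0.0005,-0.068,0,0,0,-1],[0,-0.0005,-0.068,0,0,0,-1]]'
python3 - <<'E'
from h import *
import pickle
s=ctrl.read_state();print(s["eef_pos"],s["tool_rot"],s["force"])
o=np.zeros((600,800,3),np.uint8)
c=ctrl.get_calibration("wrist");w=ctrl.get_image("wrist");cv2.imwrite("pics/w3.png",w)
cs=ctrl.get_calibration("side");si=ctrl.get_image("side");cv2.imwrite("pics/s3.png",si)
pickle.dump((c,cs),open("w3.pkl","wb"))
u,v=proj(cs,[451,-209,110]).astype(int);print(u,v)
print("wrist: ring",proj(c,[451.1,-208.7,95]))
e=s["eef_pos"];th=s["tool_rot"][2];d=np.array([np.cos(th),np.sin(th)])
for n,l,h in(("wing+",28,20),("wing-",-28,20),("plate+",18,72),("plate-",-18,72),("drum",0,30)):
    X=[*(e[:2]+l*d),e[2]-39.5+h]; print(n,proj(c,X),proj(cs,X))
o[:480,:500]=w[:,70:570]
o[:300,500:]=cv2.resize(si[v-50:v+50,u-50:u+50],(300,300),interpolation=cv2.INTER_CUBIC)
cv2.imwrite("pics/c3.png",o)
E
```

```text
clock: 7.8
eef_pos: [451.3, -208.1, 146.2]
tool_rot: [3.142, -0.001, 1.281]
force: [-0.6, -0.5, -0.3]
width: 11.7
[ 451.26147405 -208.06089399  146.24943914] [ 3.14150681e+00 -5.87854938e-04  1.28064785e+00] [-0.5706485  -0.5025322  -0.27529922]
385 211
wrist: ring [315.52350997 258.9690964 ]
wing+ [315.6214476  215.95726971] [378.66446149 211.04399867]
wing- [315.55811457 344.05674938] [393.10377757 201.75697511]
plate+ [315.96247804 292.89205319] [382.61753819 190.89637377]
plate- [315.8805143  403.20285193] [392.12849036 185.08184755]
drum [315.63659859 292.46843858] [386.24895625 202.88226658]
```

View pics/c3.png

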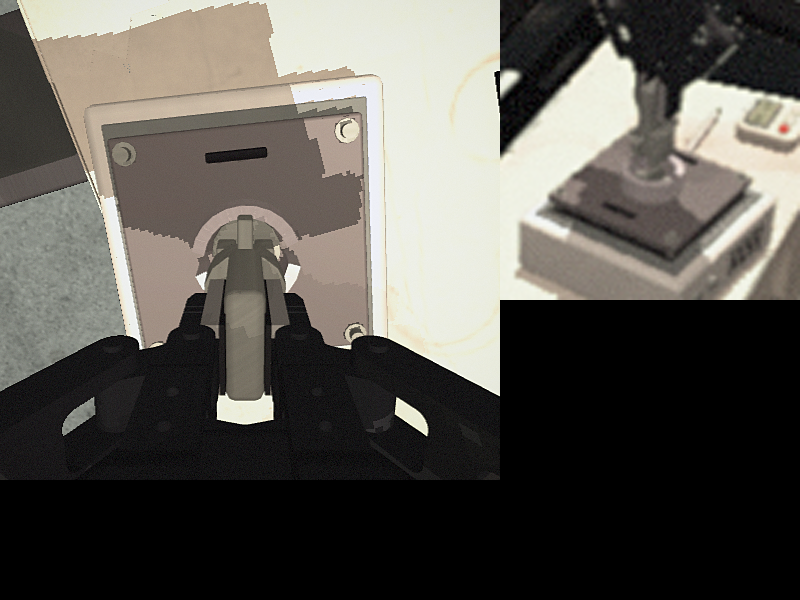

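```bash
python3 - <<'E'
from h import *
import pickle
c,cs=pickle.load(open("w3.pkl","rb"));th=1.28
d=np.array([np.cos(th),np.sin(th)]);n=np.array([d[1],-d[0]]);R=np.array([451.1,-208.7])
for a,b in((26,0),(0,26),(0,-26),(18,18)): print(a,b,proj(c,[*(R+a*d+b*n),95]))
w=cv2.imread("pics/w3.png").astype(int).sum(2)
print(w[195:225,300].tolist()); print(w[240,255:275].tolist(),w[240,355:380].tolist())
E
```

```text
26 0 [315.58333773 205.95574558]
0 26 [369.60128475 259.00086038]
0 -26 [261.44595466 258.93733255]
18 18 [353.87539539 222.67012342]
[295, 272, 278, 292, 281, 289, 294, 300, 297, 296, 284, 280, 273, 508, 502, 486, 495, 484, 487, 491, 491, 481, 499, 521, 520, 542, 405, 336, 338, 387]
[275, 271, 276, 269, 278, 275, 275, 270, 257, 311, 477, 478, 472, 503, 530, 522, 490, 485, 476, 476] [495, 488, 495, 483, 493, 486, 499, 486, 481, 489, 485, 490, 505, 392, 441, 454, 493, 475, 464, 465, 463, 459, 455, 465, 467]
```

The key sits centred in the jaws: wing tip and plate ends are within 1–2 px of prediction, and the ring edges are within 1 px. I'll lower it onto the blade in stages.

```bash
python3 -m pendant '[[0,-0.0006,-0.006,0,0,0,-1],[0,-0.0006,-0.012,0,0,0,-1],[0,-0.0006,-0.016,0,0,0,-1],[0,-0.0006,-0.018,0,0,0,-1],[0,-0.0006,-0.018,0,0,0,-1]]'
python3 -m pendant '[[0,0,-0.002,0,0,0,-1],[0,0,-0.004,0,0,0,-1],[0,0,-0.004,0,0,0,-1]]'
```

```text
clock: 8.4
eef_pos: [450.7, -209.8, 127.5]
tool_rot: [-3.141, -0.0, 1.279]
force: [-0.7, -0.1, -0.6]
width: 11.3
clock: 8.7
eef_pos: [450.7, -209.8, 123.7]
tool_rot: [-3.141, -0.0, 1.279]
force: [0.5, 0.4, -2.1]
width: 11.3
```

```bash
python3 -m pendant '[[0,0.0005,-0.001,0,0,0,-1],[0,0.0005,-0.002,0,0,0,-1],[0,0.0005,-0.003,0,0,0,-1],[0,0.0005,-0.003,0,0,0,-1],[0,0.0005,-0.003,0,0,0,-1]]'
```

```text
clock: 9.2
eef_pos: [450.9, -209.4, 120.9]
tool_rot: [3.141, -0.0, 1.279]
force: [-0.2, -0.1, -1.2]
width: 11.2
```

```bash
python3 -m pendant '[[0,0,-0.0005,0,0,0,-1],[0,0,-0.001,0,0,0,-1],[0,0,-0.001,0,0,0,-1],[0,0,-0.001,0,0,0,-1]]'
python3 - <<'E'
from h import *
s=ctrl.read_state();print(s["eef_pos"],s["tool_rot"],s["force"],s["torque"])
si=ctrl.get_image("side");ctrl.get_image("side");c=ctrl.get_calibration("wrist");w=ctrl.get_image("wrist")
u,v=385,205
o=np.hstack([cv2.resize(si[v-50:v+50,u-50:u+50],(400,400),interpolation=cv2.INTER_CUBIC),cv2.resize(w[160:360,220:420],(400,400))])
cv2.imwrite("pics/c4.png",o);print(ctrl.read_state()["force"])
E
```

```text
clock: 9.6
eef_pos: [450.9, -209.4, 120.5]
tool_rot: [3.141, 0.0, 1.279]
force: [-1.5, -0.1, 5.3]
width: 11.3
[ 450.93992478 -209.39317867  120.46754301] [3.14109601e+00 3.49014386e-04 1.27883130e+00] [-1.52065663 -0.1420782   5.33092612] [ 0.14420048  0.30215917 -0.01250378]
[-1.12325055 -0.100758    6.02160737]
```

View pics/c4.png

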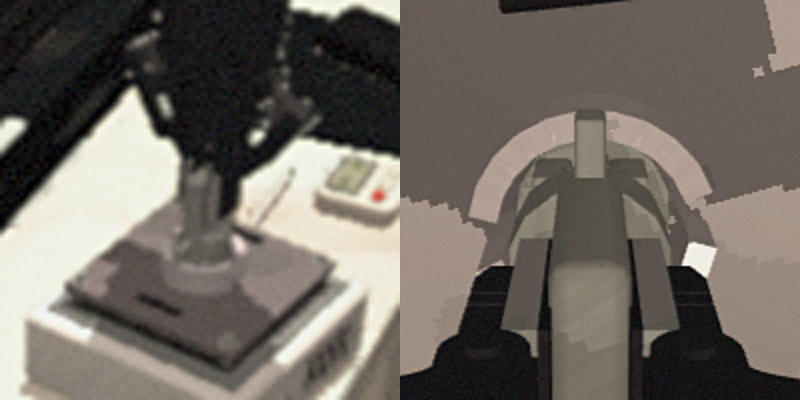

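Contact came at the expected height (TCP 120.5, about 5.5 N), and the picture shows the wing just above the ring with the key upright. Turning clockwise now.

```bash
python3 -m pendant '[[0,0.0003,0.0003,0,0,-0.1,-1],[0,0.0003,0.0003,0,0,-0.2,-1],[0,0.0003,0.0003,0,0,-0.3,-1],[0,0.0003,0.0003,0,0,-0.4,-1],[0,0.0003,0.0003,0,0,-0.5,-1],[0,0.0003,0.0003,0,0,-0.6,-1],[0,0.0003,0.0003,0,0,-0.7,-1],[0,0.0003,0.0003,0,0,-0.75,-1]]'; python3 -c "
from cell import ctrl;s=ctrl.read_state();print(s['torque'],s['qpos'].round(2))"
```

```text
clock: 10.55
eef_pos: [451.2, -209.0, 120.5]
tool_rot: [3.141, -0.0, 0.526]
force: [-0.5, 0.4, 2.4]
width: 11.2
[0.07081287 0.04235246 0.05781392] [ 0.5   0.59 -0.18  2.04  0.19  0.53 -0.86]
```

The 0.058 N m about z matches the fastener's friction, so the blade is engaged.

```bash
python3 -m pendant '[[0,0,0,0,0,-0.1,-1],[0,0,0,0,0,-0.2,-1],[0,0,0,0,0,-0.3,-1],[0,0,0,0,0,-0.4,-1],[0,0,0,0,0,-0.5,-1],[0,0,0,0,0,-0.6,-1],[0,0,0,0,0,-0.68,-1],[0,0,0,0,0,-0.71,-1]]'; python3 -c "
from cell import ctrl;s=ctrl.read_state();print(s['torque'],s['qpos'].round(2))"
python3 -m pendant '[[0,0,0,0,0,-0.02,-1],[0,0,0,0,0,-0.04,-1],[0,0,0,0,0,-0.04,-1]]'; python3 - <<'E'
from h import *
s=ctrl.read_state();print(s['torque'],s["tool_rot"],s["force"])
w=ctrl.get_image("wrist")
cv2.imwrite("pics/c5.png",cv2.resize(w[130:370,200:440],(600,600),interpolation=cv2.INTER_CUBIC))
E
```

```text
clock: 11.35
eef_pos: [451.2, -208.6, 120.5]
tool_rot: [-3.141, -0.0, -0.182]
force: [0.1, 1.9, 3.4]
width: 11.5
[ 0.35899022 -0.04940837  0.05089106] [ 0.36  0.58  0.02  2.04 -0.03  0.51 -1.35]
clock: 11.65
eef_pos: [451.2, -208.6, 120.5]
tool_rot: [-3.141, -0.001, -0.221]
force: [-0.2, 2.0, 5.2]
width: 11.4
[0.67402    0.03073345 0.05017096] [-3.14106897e+00 -5.31867031e-04 -2.21034310e-01] [-0.19427649  2.01392644  5.18380972]
```

View pics/c5.png

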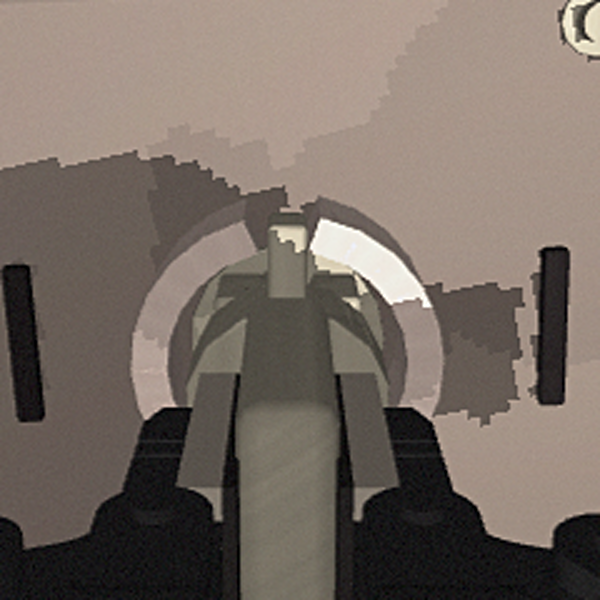

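The wing lies in the upper notch with clearance on both sides (wing at columns 271–305, notch about 254–313). Key yaw is −0.22, and even with all the play the fastener is at ≥ 1.5. Pushing down.

```bash
python3 -m pendant '[[0,0,-0.001,0,0,0,-1],[0,0,-0.002,0,0,0,-1],[0,0,-0.003,0,0,0,-1],[0,0,-0.004,0,0,0,-1],[0,0,-0.004,0,0,0,-1]]'
python3 -m pendant '[[0,0,-0.001,0,0,0,-1],[0,0,-0.002,0,0,0,-1],[0,0,-0.003,0,0,0,-1],[0,0,-0.004,0,0,0,-1],[0,0,-0.005,0,0,0,-1],[0,0,-0.005,0,0,0,-1]]'
```

```text
clock: 12.2
eef_pos: [451.2, -208.7, 116.7]
tool_rot: [-3.141, -0.001, -0.221]
force: [-0.0, 1.9, 10.1]
width: 11.4
clock: 12.8
eef_pos: [451.2, -208.7, 112.4]
tool_rot: [-3.141, -0.001, -0.221]
force: [-1.8, 2.7, 15.5]
width: 11.6
```

```bash
python3 -m pendant '[[0,0,-0.0004,0,0,0,-1],[0,0,-0.0008,0,0,0,-1],[0,0,-0.0008,0,0,0,-1],[0,0,-0.0008,0,0,0,-1],[0,0,-0.0008,0,0,0,-1]]'
python3 - <<'E'
from h import *
si=ctrl.get_image("side");w=ctrl.get_image("wrist");t=ctrl.get_image("top")
o=np.hstack([cv2.resize(si[145:265,325:445],(400,400),interpolation=cv2.INTER_CUBIC),cv2.resize(w[130:370,200:440],(400,400))])
o=np.vstack([o,np.zeros((180,800,3),np.uint8)]);o[405:575,:400]=cv2.resize(t[235:303,130:290],(400,170))
cv2.imwrite("pics/c6.png",o);s=ctrl.read_state();print(s["force"],s["torque"],s["eef_pos"],s["clock"])
E
```

```text
clock: 13.3
eef_pos: [451.3, -208.7, 112.3]
tool_rot: [-3.141, -0.001, -0.221]
force: [-2.7, 3.5, 22.9]
width: 11.2
[-2.53464991  4.11592122 22.10628185] [1.09770432 0.73027335 0.0131513 ] [ 451.27568964 -208.73067659  112.26103324] 13.45
```

View pics/c6.png

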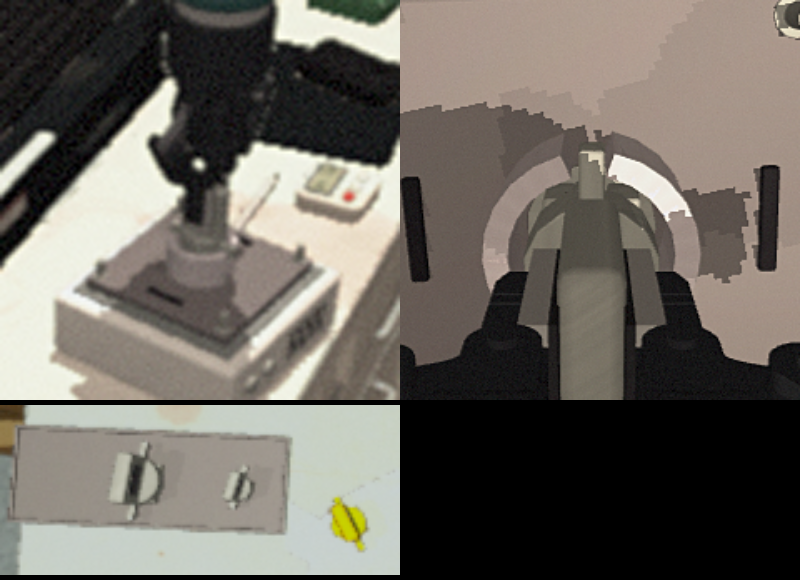

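The cover is home: 8.2 mm of travel, then force rose from 15 to 22 N with almost no further motion. The wing is down in the notches, and the other two keys stand untouched. Handing in.

```bash
python3 -c "
from cell import ctrl;print(ctrl.finish_job());s=ctrl.read_state();print(s['clock'],s['eef_pos'],s['force'],s['width'])"
```

```text
the job is handed in; nothing more can be done
None
the job is handed in; nothing more can be done
```

I took the middle key (leftmost on the tray), set it over the blade and turned it clockwise about 1.50 rad to line up with the notches. I then pressed the cover home and handed the job in at about 13.5 s, still gripping the key and holding the cover down.

- **Seating:** contact came at the expected height (TCP 120.5 mm, about 5.5 N). While turning, the torque about z was 0.058 N m, which matches the fastener's friction.
- **Turn:** the key ended at yaw −0.22, so the fastener should be at about 1.53 rad or more even with all the play. The fastener angle was never read directly. It is inferred from the key's yaw, and the picture shows the wing inside the notch.
- **Cover:** it went down 8.2 mm. The force then rose from 15 to 22 N with about 0.1 mm more travel, so it is against its stop. The grip opening was 11.2 mm at the last check.
- **Other keys:** the last top picture showed the other two tray keys upright and in place. I did not measure their positions again or check the cups, dishes, pen and timer at the end.

No check failed or disagreed. `finish_job` gives no verdict, so the final result is unconfirmed.

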